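Right the upside-down tea tin onto its coaster

ROBOT

A 7-joint arm with a two-finger parallel gripper is mounted at the origin on the work surface. World frame = base frame: x ahead of the robot, y to its left, z up, the work surface at z = 0. Lengths are in m, angles in degrees, forces in N, time in s.
With the tool pointing down it reaches from about 0.425 to 1.025 m from the base axis. Payload 3.6 kg.
Tool frame: the origin (TCP) lies between the finger pads; the fingertips stand 19 mm ahead of it and the grasp point (between the pads) is the TCP; z points along the fingers, y is the line along which they close (so a half turn about z gives the same grasp; the last joint's range is limited). The gripper opens to 85 mm and grips with 20 to 120 N. Pads are 22 mm wide; open, the fingers measure 114 mm over their backs; the gripper's body (76 mm by 85 mm) begins 54 mm behind the grasp point. The pads swing forward as they close: fully open they stand 13 mm farther back than shut.
Start: joints at [-68.841, 33.873, 2.773, 92.16, -1.908, 54.013, -1.931], TCP at [0.324, 0.649, 0.219] pointing down, gripper open.
Joint ranges: [-153.93, 153.93], [-27.13, 128.08], [-72.61, 78.16], [10.71, 143.7], [-87.88, 267.88], [4.46, 118.87], [-176.78, 176.78]. Speed limits (degrees/s): [147.25, 147.25, 180, 180, 180, 180, 180].

INTERFACE

Orientations are given as [roll, pitch, yaw] about the fixed x, y, z axes, in that order (R = Rz(yaw) Ry(pitch) Rx(roll)).
In Python, from rig import manip, grab_frame, camera_model, workorder gives the robot as it stands.
- The arm moves only by the shell command python3 -m handwheel 'ROWS' [FORCE]. ROWS is JSON, a list of rows, each an object of numbers: "jaw": the gripper command: -1 is fully open, 1 is shut, values between are in proportion; "x", "y", "z": the shift along the world's x, y, z in m; "yaw": the turn about the world's z in rad. A call has 1 to 8 rows; each row is the pose to reach, as a shift and turn from the pose commanded when the call began; what a row does not reach only later rows make up. A row lasts 1/12 s, in which the tool goes at most 41.7 mm and 7.16 degrees, less where a joint would pass 70% of its speed; a pose out of reach is approached as far as the arm can. A call with a gripper value outside its range is refused whole. The fingers move at their own pace and stop on an object; FORCE is the grip in N (left out, the last holds). Time passes only in rows, so rows that repeat a pose let the fingers close. It gives the time, the measured TCP pose, the force, the opening and the grip force at its end, in the units of the state.
- manip.read_state(): the state, without advancing time (a new reading comes with each control period).
- grab_frame(name): name is "scene" or "top" or "wrist"; returns the picture (480x640x3 uint8, red, green, blue); there is no depth.
- camera_model(name): a dict with "mtx" (3x3 intrinsics, pixels), "rvec" (rotation vector, rad) and "tvec" (3), from world to camera coordinates, as OpenCV has them; the wrist camera has in their place "hand_eye" (4x4, takes a point from camera to tool coordinates, whose origin is the TCP and whose axes are the flange's). Camera axes: x right, y down, z forward; pixel columns grow to the right and rows downward; lengths in m; the calibration is good to about 2 mm. A picture is of the moment at which its call begins: read the wrist's pose just before it. camera_model takes no time and is no camera call.
- workorder.hand_in(): hands the job in; it is judged then, once.
The state is a dict: "time": time; "q": joint angles; "qd": joint speeds; "joint_efforts": joint torques, N m; "ee_pos": TCP position; "orientation": TCP orientation; "contact_force": force on the tool from outside, world axes, zero at the start; "moment": the same for the moment, N m; "gripper_width": finger opening in m; "grip_force": force on a finger pad.
Only numpy, scipy, OpenCV 4.12 (cv2) and the standard library are available. Lean on these libraries where they do the work, as an engineer would, in place of code of your own. Each camera call takes 0.05 s, during which the arm holds its last target. There are 200 camera calls.

TASK

The tea tin has been left upside-down on its yellow lid. Without picking it up, tip it over a quarter turn at a time: first onto its side on the bare table, let it come to rest there, then over the edge of the sage-green coaster so that it stands on the coaster with the yellow lid up; finally slide it so that it stands in the middle of the coaster, squarely in line with it and wholly on it. Leave the other things on the table where they are.

Things in the scene. Friction and masses are not known exactly. Their poses are not given: they have to be found in the camera images.
- tin: Tea tin, a rigid closed box 110 (x) x 96 (y) x 130 mm (z), about 0.34 kg, too wide for most grippers: dark blue, a 30 mm band of yellow lid (fast, flush) at one end with a cream disc on its face, black base at the other end, cream panels on the two faces 96 mm apart. Origin: middle of the lid face. z points from lid to base: up at the start (upside-down), down at the end.
- tin_center (a point): Centre of the tin, 65 mm from the lid face; axes as tin. 48 mm up when it lies on a cream-panelled side. Upside-down and pushed near its top it tips about its far lower edge (across y: balance at 36 deg). Lying and pushed it slides till the coaster's edge stops its lower edge, then can be tipped over it (balance at 54 deg). Friction 0.5 to 0.7.
- coaster: Square sage-green hard silicone coaster, 160 x 160 x 6 mm, stuck to the table. Origin at the middle of its underside, x and y along its sides, z up. It lies left or right of the tin, 0.31 to 0.43 m from it (centres, along the robot's y), so there is room to lay the tin down between them.
- coaster_top (a point): The middle of the coaster's upper surface, 6 mm above the table.
- dishes: Bystander: stack of three white porcelain dishes with a lid, 156 mm across, 123 mm high; loose; origin under its centre.
- dispenser: Bystander: empty clear plastic push dispenser bottle with white pump head, 72 mm across, 192 mm high; loose; origin under its centre.
- torch: Bystander: black aluminium torch lying down, 150 mm long, 40 mm high; loose; origin under its middle, x along it.
- spintop: Bystander: varnished wooden spinning top with a red band lying on its side, about 100 mm long and 60 mm high; loose; origin under its middle.
- remote: Bystander: black remote control lying flat, 165 x 45 x 18 mm; loose; origin under its middle.
Things that resemble listed ones, but are neither listed nor needed, are in the scene too. What is meant by the coaster is not brown, and is the smaller of those in its own colour.

How it is judged (in metres and radians):
On the way, in this order (a step that is already met when the one before it is completed fails the run):
1. the tin lies still on its side on the bare table (angle between tin_center's own z axis and vertical between 1.47 and 1.67 rad and height (world z) of tin_center below 0.06 m and contact force between tin and coaster below 0.1 N and linear speed of tin below 0.02 m/s and angular speed of tin below 0.15 rad/s), for 0.2 s.
2. the tin stands on the coaster, yellow lid up (angle between tin_center's own z axis and vertical above 3.04 rad and contact force between tin and coaster above 1 N and height (world z) of tin_center between 0.066 and 0.076 m), for 0.2 s.
At the end, for the whole second after the job is handed in: The tin stands at rest on the coaster, yellow lid up (within about 6 degrees), its centre within 25 mm of the coaster's middle and its sides within 15 degrees of the coaster's, touched by nothing else (all of step 2 and horizontal distance between tin_center and coaster_top below 0.025 m and (angle between the x axis of tin_center and the x axis of coaster, either way round below 0.26 rad or angle between the x axis of tin_center and the y axis of coaster, either way round below 0.26 rad) and linear speed of tin below 0.02 m/s and angular speed of tin below 0.15 rad/s).
It fails at once if the tin is picked up (its centre more than 120 mm above the table) (height (world z) of tin_center above 0.12 m).
It fails at once if a bystander (dishes, dispenser, torch, spinning top or remote) is moved by more than 25 mm (distance of any of dishes, dispenser, torch, spintop, remote from where it was at the start of the episode above 0.025 m).
It also fails if it takes over 72 s, if anything falls off the work surface, if the arm or the gripper's body presses on something with over 40 N, if the wrist force passes 120 N, or if a joint passes its speed limit or range.

## Working session

There is one attempt and no reset: what is moved stays moved. The work goes in short steps, Python scripts to look and compute and a shell command to move; the robot and the scene stay as the last step left them, time stands still between calls to the robot, and variables do not carry over. Pictures are saved under pics/ and viewed, at most 10 in all, crops included, and the job is handed in when it is done.

```bash
mkdir -p pics; python3 - <<'E'
from rig import manip, grab_frame, camera_model, workorder
import cv2,numpy as np
s=manip.read_state(); print({k:np.round(v,3).tolist() for k,v in s.items()})
for n in("top","scene"):
    f=grab_frame(n); cv2.imwrite(f"pics/{n}0.png",f[...,::-1]); c=camera_model(n)
    R=cv2.Rodrigues(np.array(c["rvec"]))[0]; print(n,c["mtx"],-R.T@np.array(c["tvec"]).ravel(),R)
E
```

```text
{'time': 0.0, 'q': [-68.842, 33.926, 2.769, 92.238, -1.91, 54.013, -1.929], 'qd': [0.081, 0.048, 0.033, -0.049, -0.093, -0.087, 0.048], 'joint_efforts': [0.0, -54.868, 1.547, -19.813, 0.009, 0.009, 0.0], 'ee_pos': [0.323, 0.648, 0.218], 'orientation': [-179.869, 0.007, 153.488], 'contact_force': [0.029, 0.018, -0.483], 'moment': [-0.045, -0.035, -0.017], 'grip_force': 0.0, 'gripper_width': 0.085}
top [[553.71071883   0.         307.50329457]
 [  0.         553.71071883 224.75154285]
 [  0.           0.           1.        ]] [0.37878782 0.00673604 1.48887898] [[-0.01471675 -0.99978304 -0.0147409 ]
 [-0.9951204   0.01608343 -0.09734844]
 [ 0.0975644   0.01323632 -0.99514119]]
scene [[615.05266056   0.         327.19352046]
 [  0.         615.05266056 243.47028574]
 [  0.           0.           1.        ]] [ 1.17156019 -0.75747088  0.94933899] [[ 0.74842624  0.6631693  -0.00803954]
 [ 0.42401776 -0.48778007 -0.76307244]
 [-0.50996775  0.56769453 -0.64626296]]
```

View pics/top0.png

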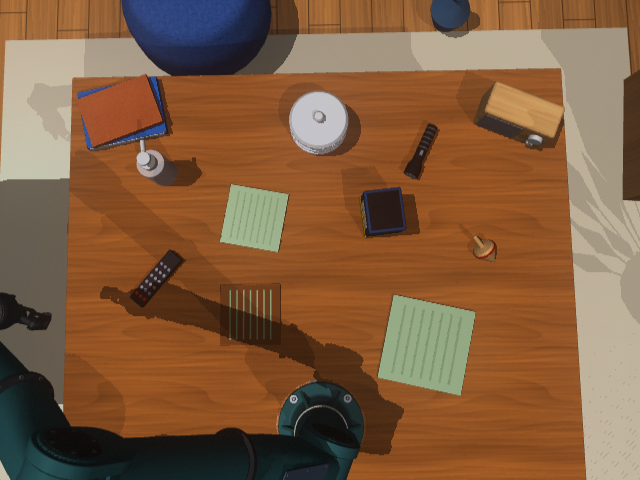

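View pics/scene0.png

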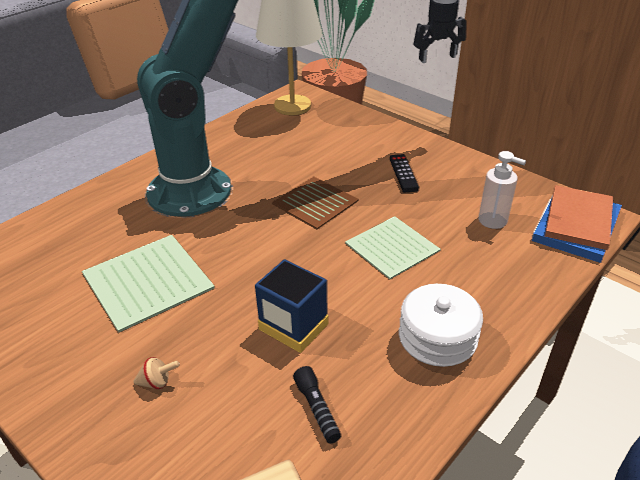

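The top view shows the tin, base up, at about (383,211). The small green coaster is to its left (+y) at (254,218), rotated by about 8°. The big green mat at (427,345) is a decoy, and the scene view shows a cream panel on the tin's -y face. I'll measure both next.

```bash
cat > h.py <<'E'
from rig import manip, grab_frame, camera_model
import cv2,numpy as np
def ray(n,px,z):
    c=camera_model(n);R=cv2.Rodrigues(np.array(c["rvec"]))[0];C=-R.T@np.array(c["tvec"]).ravel()
    p=np.asarray(px,float).reshape(-1,2);d=np.c_[p,np.ones(len(p))]@np.linalg.inv(np.array(c["mtx"])).T@R
    return C+d*((z-C[2])/d[:,2])[:,None]
def rect(mask,n,z):
    cs=cv2.findContours(mask.astype(np.uint8),cv2.RETR_EXTERNAL,cv2.CHAIN_APPROX_NONE)[0]
    c=max(cs,key=cv2.contourArea); w=ray(n,c.reshape(-1,2),z)[:,:2].astype(np.float32)
    return cv2.minAreaRect(w*1000)
def tool(): 
    s=manip.read_state(); print('t',round(s['time'],2),np.round(s['ee_pos'],4),np.round(s['orientation'],1),np.round(s['contact_force'],1))
E
python3 - <<'E'
from h import *
f=cv2.imread('pics/top0.png').astype(int); b,g,r=f[...,0],f[...,1],f[...,2]
def roi(m,x0,x1,y0,y1):
    o=np.zeros_like(m);o[y0:y1,x0:x1]=m[y0:y1,x0:x1];return o
print('coaster',rect(roi((g>r+5)&(g>120),200,300,170,265),'top',.006))
m=roi((b>=r)&(r<70),345,420,175,245); print('navy top+side',rect(m,'top',.13))
print('black',rect(roi((b<45)&(r<40)&(b>=r-4),364,403,188,234),'top',.13))
for y in(200,212,225): print(f[y,355:412:2].tolist())
for n,p,z in(('dishes',(319,122),.06),('torch',(421,151),.02),('disp',(150,163),.15),('top',(484,247),.03),('remote',(157,278),.01)):print(n,ray('top',p,z).round(3))
E
python3 -c "
import cv2;f=cv2.imread('pics/top0.png')[165:255,205:425];cv2.imwrite('pics/c1.png',cv2.resize(f,None,fx=3.6,fy=3.6,interpolation=2))"
```

```text
coaster ((546.2577514648438, 170.5249786376953), (158.2722930908203, 158.55999755859375), 79.05155944824219)
navy top+side ((544.7516479492188, -164.21453857421875), (106.62657165527344, 94.7514419555664), 5.450907230377197)
black ((488.9227600097656, -143.25277709960938), (9.815228462219238, 4.255026578903198e-05), 89.08670043945312)
[[31, 72, 129], [32, 72, 130], [14, 66, 103], [33, 29, 38], [65, 67, 70], [73, 45, 42], [46, 36, 42], [22, 27, 41], [22, 26, 40], [24, 27, 40], [23, 27, 40], [23, 28, 40], [23, 27, 39], [21, 27, 40], [24, 28, 40], [22, 26, 39], [24, 27, 41], [21, 25, 39], [22, 26, 38], [22, 25, 39], [20, 25, 38], [22, 26, 39], [22, 25, 40], [75, 45, 41], [19, 46, 84], [21, 47, 86], [21, 48, 86], [21, 46, 84], [19, 45, 82]]
[[33, 76, 135], [32, 74, 134], [31, 75, 134], [5, 60, 89], [73, 87, 98], [31, 26, 37], [82, 50, 44], [24, 28, 41], [23, 27, 41], [23, 28, 41], [23, 27, 40], [23, 27, 40], [23, 26, 40], [22, 26, 39], [22, 26, 38], [21, 26, 38], [23, 27, 40], [23, 26, 39], [21, 24, 38], [21, 26, 39], [21, 25, 38], [23, 27, 40], [21, 26, 38], [39, 32, 41], [62, 39, 38], [21, 46, 81], [20, 45, 81], [20, 43, 82], [22, 46, 83]]
[[33, 77, 139], [30, 68, 121], [29, 67, 121], [29, 66, 121], [0, 86, 125], [75, 87, 99], [30, 26, 38], [87, 55, 48], [24, 28, 41], [22, 27, 41], [23, 28, 41], [23, 27, 42], [23, 26, 41], [22, 26, 40], [22, 27, 40], [23, 27, 39], [25, 28, 41], [23, 28, 41], [22, 27, 40], [21, 25, 39], [23, 27, 40], [22, 25, 39], [23, 27, 40], [20, 24, 38], [49, 36, 41], [61, 38, 39], [20, 44, 80], [20, 44, 80], [21, 44, 80]]
dishes [[ 0.791 -0.009  0.06 ]]
torch [[ 0.717 -0.282  0.02 ]]
disp [[0.669 0.411 0.15 ]]
top [[ 0.456 -0.436  0.03 ]]
remote [[0.387 0.43  0.01 ]]
```

View pics/c1.png

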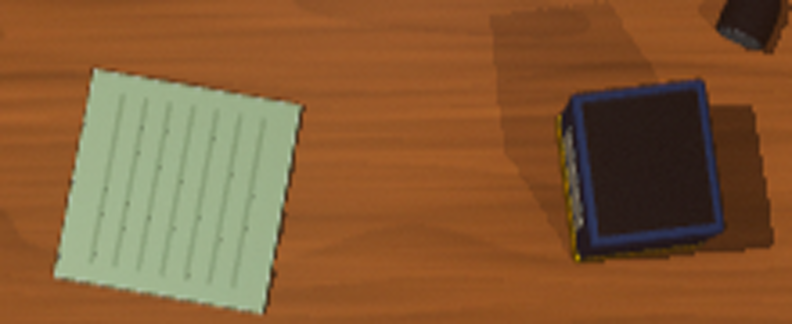

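The tin is yawed about +7° and the coaster about -11°, and they are offset in the coaster's x. I'll get exact figures from the corners, and start the arm moving, raised, toward the far side of the tin.

```bash
python3 - <<'E'
from h import *
c=np.array([(578,97),(702,82),(723,230),(592,247)])/3.6+[205,165]-.36
w=ray('top',c,.13)[:,:2];m=w.mean(0);print(w.round(3),m.round(4))
e=w[1]-w[2]+w[0]-w[3];print('yaw',np.degrees(np.arctan2(e[1],e[0])))
a=np.radians(-10.95);X=np.array([np.cos(a),np.sin(a)]);Y=np.array([-X[1],X[0]]);C=np.array([.5463,.1705])
print('tin in coaster frame',(m-C)@X,(m-C)@Y)
print('lane centre at Y=-.33',C-.33*Y,'standoff point for x push',C-.33*Y+X*(.06+.06+.05),X,Y)
E
python3 -m handwheel '[{"z":0.04},{"z":0.08},{"z":0.12,"jaw":-0.3},{"z":0.16,"y":-0.03,"x":0.02,"yaw":0.1},{"z":0.18,"y":-0.06,"x":0.04,"yaw":0.2},{"z":0.18,"y":-0.09,"x":0.06,"yaw":0.27},{"z":0.18,"y":-0.12,"x":0.08,"yaw":0.27},{"z":0.18,"y":-0.15,"x":0.1,"yaw":0.27}]'
```

```text
[[ 0.592 -0.119]
 [ 0.601 -0.205]
 [ 0.499 -0.216]
 [ 0.489 -0.126]] [ 0.5452 -0.1665]
yaw 5.024844860081843
tin in coaster frame 0.06294309201705978 -0.3311060424821046
lane centre at Y=-.33 [ 0.48361574 -0.1534918 ] standoff point for x push [ 0.65052061 -0.18578369] [ 0.98179332 -0.18995229] [0.18995229 0.98179332]$[0]: bad value
```

```bash
python3 -m handwheel '[{"jaw":-0.3,"x":0,"y":0,"z":0.04,"yaw":0},{"jaw":-0.3,"x":0,"y":0,"z":0.08,"yaw":0},{"jaw":-0.3,"x":0,"y":0,"z":0.12,"yaw":0},{"jaw":-0.3,"x":0.02,"y":-0.03,"z":0.14,"yaw":0.1},{"jaw":-0.3,"x":0.04,"y":-0.06,"z":0.16,"yaw":0.2},{"jaw":-0.3,"x":0.06,"y":-0.09,"z":0.18,"yaw":0.27},{"jaw":-0.3,"x":0.08,"y":-0.12,"z":0.18,"yaw":0.27},{"jaw":-0.3,"x":0.1,"y":-0.15,"z":0.18,"yaw":0.27}]'
```

```text
time: 0.77
ee_pos: [0.4249, 0.4976, 0.4009]
orientation: [179.8, 0.1, 169.0]
contact_force: [-0.0, -0.5, -0.1]
gripper_width: 0.0555
grip_force: 0.0
```

```bash
python3 -m handwheel '[{"jaw":-0.3,"x":0.012,"y":-0.038,"z":0,"yaw":0},{"jaw":-0.3,"x":0.024,"y":-0.076,"z":0,"yaw":0},{"jaw":-0.3,"x":0.036,"y":-0.114,"z":0,"yaw":0},{"jaw":-0.3,"x":0.048,"y":-0.152,"z":0,"yaw":0},{"jaw":-0.3,"x":0.06,"y":-0.19,"z":0,"yaw":0},{"jaw":-0.3,"x":0.072,"y":-0.228,"z":0,"yaw":0},{"jaw":-0.3,"x":0.084,"y":-0.266,"z":0,"yaw":0},{"jaw":-0.3,"x":0.096,"y":-0.304,"z":0,"yaw":0}]' >/dev/null
python3 -m handwheel '[{"jaw":-0.3,"x":0.014,"y":-0.038,"z":0,"yaw":0},{"jaw":-0.3,"x":0.028,"y":-0.076,"z":0,"yaw":0},{"jaw":-0.3,"x":0.042,"y":-0.114,"z":0,"yaw":0},{"jaw":-0.3,"x":0.056,"y":-0.152,"z":0,"yaw":0},{"jaw":-0.3,"x":0.07,"y":-0.19,"z":0,"yaw":0},{"jaw":-0.3,"x":0.084,"y":-0.228,"z":0,"yaw":0},{"jaw":-0.3,"x":0.098,"y":-0.266,"z":0,"yaw":0},{"jaw":-0.3,"x":0.112,"y":-0.304,"z":0,"yaw":0}]' >/dev/null
python3 -m handwheel '[{"jaw":-0.3,"x":0.006,"y":-0.038,"z":0,"yaw":0},{"jaw":-0.3,"x":0.012,"y":-0.075,"z":0,"yaw":0},{"jaw":-0.3,"x":0.012,"y":-0.075,"z":-0.04,"yaw":0},{"jaw":-0.3,"x":0.012,"y":-0.075,"z":-0.08,"yaw":0},{"jaw":-0.3,"x":0.012,"y":-0.075,"z":-0.12,"yaw":0},{"jaw":-0.3,"x":0.012,"y":-0.075,"z":-0.16,"yaw":0},{"jaw":-0.3,"x":0.012,"y":-0.075,"z":-0.2,"yaw":0},{"jaw":-0.3,"x":0.012,"y":-0.075,"z":-0.2,"yaw":0}]'
```

```text
time: 2.77
ee_pos: [0.6371, -0.1817, 0.1903]
orientation: [179.9, -1.0, 169.0]
contact_force: [-2.3, 0.9, -1.1]
gripper_width: 0.056
grip_force: 0.0
```

```bash
python3 -m handwheel '[{"jaw":-0.3,"x":0,"y":0,"z":0,"yaw":0},{"jaw":-0.3,"x":0,"y":0,"z":0,"yaw":0}]'; python3 - <<'E'
from h import *
cv2.imwrite('pics/s1.png',grab_frame('scene')[...,::-1]);tool()
E
```

```text
time: 2.93
ee_pos: [0.645, -0.1849, 0.2012]
orientation: [-180.0, 0.2, 168.9]
contact_force: [0.7, 0.3, 0.6]
gripper_width: 0.0556
grip_force: 0.0
t 2.98 [ 0.6458 -0.1851  0.2023] [-180.     0.3  168.9] [-0.5  0.   0.2]
```

View pics/s1.png

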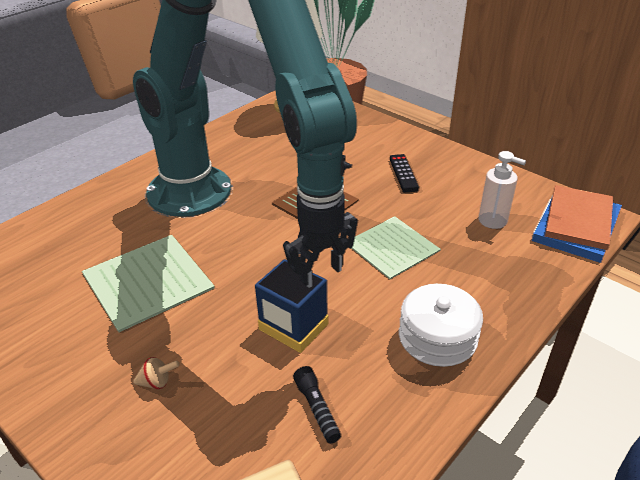

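The gripper hangs in front of the tin's far (+x) side with its fingers near (308,270) and (340,255), and nothing has been disturbed. I'll check the projection, then lower.

```bash
python3 - <<'E'
from h import *
c=camera_model('scene');p=np.array([[.645,-.185,.19],[.65,-.155,.185],[.64,-.215,.185],[.601,-.205,.13]])
print(cv2.projectPoints(p,np.array(c['rvec']),np.array(c['tvec']),np.array(c['mtx']),None)[0].round(0).reshape(-1,2))
E
python3 -m handwheel '[{"jaw":-0.3,"x":0,"y":0,"z":-0.04,"yaw":0},{"jaw":-0.3,"x":0,"y":0,"z":-0.04,"yaw":0}]'
```

```text
[[322. 287.]
 [336. 282.]
 [309. 297.]
 [298. 305.]]
time: 3.15
ee_pos: [0.6426, -0.1835, 0.1579]
orientation: [180.0, -0.2, 169.0]
contact_force: [-0.8, 0.5, -1.9]
gripper_width: 0.0552
grip_force: 0.0
```

```bash
python3 -m handwheel '[{"jaw":-0.3,"x":0,"y":0,"z":-0.04,"yaw":0},{"jaw":-0.3,"x":0,"y":0,"z":-0.08,"yaw":0},{"jaw":-0.3,"x":0,"y":0,"z":-0.115,"yaw":0},{"jaw":-0.3,"x":0,"y":0,"z":-0.115,"yaw":0}]'
python3 -m handwheel '[{"jaw":-0.3,"x":-0.006,"y":0.001,"z":0,"yaw":0},{"jaw":-0.3,"x":-0.012,"y":0.002,"z":0,"yaw":0},{"jaw":-0.3,"x":-0.018,"y":0.0035,"z":0,"yaw":0},{"jaw":-0.3,"x":-0.024,"y":0.0045,"z":0,"yaw":0},{"jaw":-0.3,"x":-0.03,"y":0.006,"z":0,"yaw":0},{"jaw":-0.3,"x":-0.036,"y":0.007,"z":0,"yaw":0},{"jaw":-0.3,"x":-0.042,"y":0.008,"z":0,"yaw":0},{"jaw":-0.3,"x":-0.048,"y":0.0095,"z":0,"yaw":0}]'
python3 -m handwheel '[{"jaw":-0.3,"x":-0.006,"y":0.001,"z":0,"yaw":0},{"jaw":-0.3,"x":-0.012,"y":0.002,"z":0,"yaw":0},{"jaw":-0.3,"x":-0.018,"y":0.0035,"z":0,"yaw":0},{"jaw":-0.3,"x":-0.024,"y":0.0045,"z":0,"yaw":0},{"jaw":-0.3,"x":-0.03,"y":0.006,"z":0,"yaw":0},{"jaw":-0.3,"x":-0.036,"y":0.007,"z":0,"yaw":0},{"jaw":-0.3,"x":-0.042,"y":0.008,"z":0,"yaw":0},{"jaw":-0.3,"x":-0.049,"y":0.0095,"z":0,"yaw":0}]'
python3 -m handwheel '[{"jaw":-0.3,"x":0,"y":0,"z":0,"yaw":0},{"jaw":-0.3,"x":0.03,"y":-0.006,"z":0,"yaw":0},{"jaw":-0.3,"x":0.03,"y":-0.006,"z":0.04,"yaw":0},{"jaw":-0.3,"x":0.03,"y":-0.006,"z":0.08,"yaw":0},{"jaw":-0.3,"x":0.03,"y":-0.006,"z":0.12,"yaw":0},{"jaw":-0.3,"x":0.03,"y":-0.006,"z":0.16,"yaw":0}]'
python3 - <<'E'
from h import *
cv2.imwrite('pics/s2.png',grab_frame('scene')[...,::-1]);cv2.imwrite('pics/t2.png',grab_frame('top')[...,::-1]);tool()
a=cv2.imread('pics/t2.png')[150:300,200:440];b=cv2.imread('pics/s2.png')[200:400,180:500]
a=cv2.resize(a,None,fx=2,fy=2);b=cv2.resize(b,(480,300));cv2.imwrite('pics/c2.png',np.vstack([a,b]))
E
```

```text
time: 3.48
ee_pos: [0.6406, -0.1827, 0.0406]
orientation: [179.9, -0.5, 169.0]
contact_force: [-0.6, 0.9, -1.1]
gripper_width: 0.0555
grip_force: 0.0
time: 4.15
ee_pos: [0.5956, -0.1749, 0.0449]
orientation: [-180.0, 0.1, 169.0]
contact_force: [2.2, -1.1, 1.2]
gripper_width: 0.0552
grip_force: 0.0
time: 4.82
ee_pos: [0.5466, -0.1651, 0.0444]
orientation: [180.0, 0.1, 169.0]
contact_force: [2.9, -1.2, 1.1]
gripper_width: 0.0555
grip_force: 0.5
time: 5.32
ee_pos: [0.574, -0.1707, 0.2042]
orientation: [180.0, -0.4, 168.9]
contact_force: [0.4, 1.1, -0.5]
gripper_width: 0.0558
grip_force: 0.0
t 5.42 [ 0.5793 -0.1727  0.21  ] [-180.     0.5  168.9] [ 0.6 -0.7  0.5]
```

View pics/c2.png

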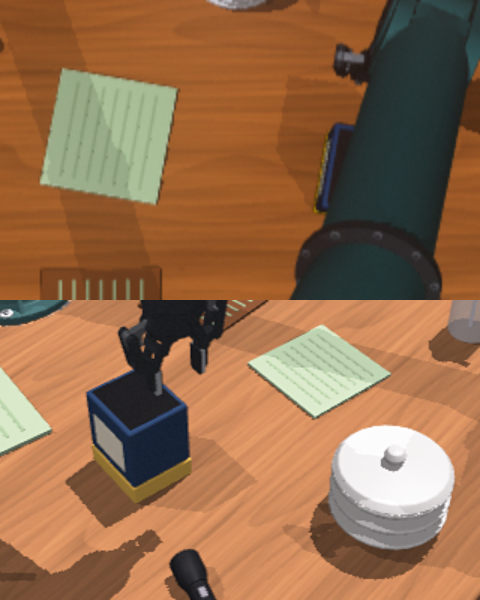

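```bash
python3 - <<'E'
from h import *
p=np.array([(240,263),(304.7,274.5),(270,288)]);w=ray('scene',p,.13)[:,:2];C=np.array([.5463,.1705]);a=np.radians(-10.95);X=np.array([np.cos(a),np.sin(a)]);Y=np.array([-X[1],X[0]])
m=(w[0]+w[1])/2;print(w,m,(m-C)@X,(m-C)@Y);e=w[1]-w[2];print(np.degrees(np.arctan2(e[1],e[0])))
E
python3 -m handwheel '[{"jaw":-0.3,"x":0,"y":0,"z":0.04,"yaw":-0.12},{"jaw":-0.3,"x":0,"y":0,"z":0.06,"yaw":-0.24},{"jaw":-0.3,"x":-0.02,"y":-0.013,"z":0.06,"yaw":-0.36},{"jaw":-0.3,"x":-0.04,"y":-0.026,"z":0.06,"yaw":-0.48},{"jaw":-0.3,"x":-0.06,"y":-0.039,"z":0.06,"yaw":-0.6},{"jaw":-0.3,"x":-0.08,"y":-0.052,"z":0.06,"yaw":-0.72},{"jaw":-0.3,"x":-0.1,"y":-0.065,"z":0.06,"yaw":-0.84},{"jaw":-0.3,"x":-0.113,"y":-0.075,"z":0.06,"yaw":-0.96}]'
python3 -m handwheel '[{"jaw":-0.3,"x":0,"y":0,"z":0,"yaw":-0.12},{"jaw":-0.3,"x":0,"y":0,"z":0,"yaw":-0.24},{"jaw":-0.3,"x":0,"y":0,"z":0,"yaw":-0.36},{"jaw":-0.3,"x":0,"y":0,"z":0,"yaw":-0.48},{"jaw":-0.3,"x":0,"y":0,"z":0,"yaw":-0.61},{"jaw":-0.3,"x":0,"y":0,"z":0,"yaw":-0.61},{"jaw":-0.3,"x":0,"y":0,"z":0,"yaw":-0.61}]'
```

```text
[[ 0.43392546 -0.19660991]
 [ 0.55394684 -0.13640345]
 [ 0.52982086 -0.20710938]] [ 0.49393615 -0.16650668] 0.01260471368977157 -0.3408175446803533
71.15954595231092
time: 6.08
ee_pos: [0.4589, -0.2462, 0.2627]
orientation: [-179.8, -0.3, 113.5]
contact_force: [0.4, 0.7, -0.1]
gripper_width: 0.0557
grip_force: 0.0
time: 6.67
ee_pos: [0.4622, -0.2453, 0.2631]
orientation: [-179.8, -0.0, 79.2]
contact_force: [0.3, 0.4, -0.1]
gripper_width: 0.0556
grip_force: 0.0
```

```bash
python3 -m handwheel '[{"jaw":-0.3,"x":0,"y":0,"z":-0.04,"yaw":0},{"jaw":-0.3,"x":0,"y":0,"z":-0.08,"yaw":0},{"jaw":-0.3,"x":0,"y":0,"z":-0.12,"yaw":0},{"jaw":-0.3,"x":0,"y":0,"z":-0.139,"yaw":0},{"jaw":-0.3,"x":0,"y":0,"z":-0.139,"yaw":0},{"jaw":-0.3,"x":0,"y":0,"z":-0.139,"yaw":0}]'
python3 -m handwheel '[{"jaw":-0.3,"x":0.001,"y":0.007,"z":0,"yaw":0},{"jaw":-0.3,"x":0.003,"y":0.014,"z":0,"yaw":0},{"jaw":-0.3,"x":0.004,"y":0.021,"z":0,"yaw":0},{"jaw":-0.3,"x":0.0055,"y":0.028,"z":0,"yaw":0},{"jaw":-0.3,"x":0.007,"y":0.035,"z":0,"yaw":0},{"jaw":-0.3,"x":0.008,"y":0.042,"z":0,"yaw":0},{"jaw":-0.3,"x":0.0095,"y":0.049,"z":0,"yaw":0},{"jaw":-0.3,"x":0.011,"y":0.056,"z":0,"yaw":0}]'
python3 - <<'E'
from h import *
cv2.imwrite('pics/s3.png',cv2.resize(grab_frame('scene')[180:420,150:470,::-1],(640,480)));tool()
E
```

```text
time: 7.17
ee_pos: [0.4625, -0.2459, 0.1245]
orientation: [-179.8, -0.1, 79.1]
contact_force: [0.0, -0.8, -0.0]
gripper_width: 0.0552
grip_force: 0.0
time: 7.83
ee_pos: [0.4749, -0.1893, 0.1254]
orientation: [180.0, -0.0, 79.0]
contact_force: [-0.1, -1.3, 0.1]
gripper_width: 0.0555
grip_force: 0.0
t 7.88 [ 0.4751 -0.1875  0.1251] [-1.80e+02 -1.00e-01  7.91e+01] [-0.5  0.6 -0.5]
```

View pics/s3.png

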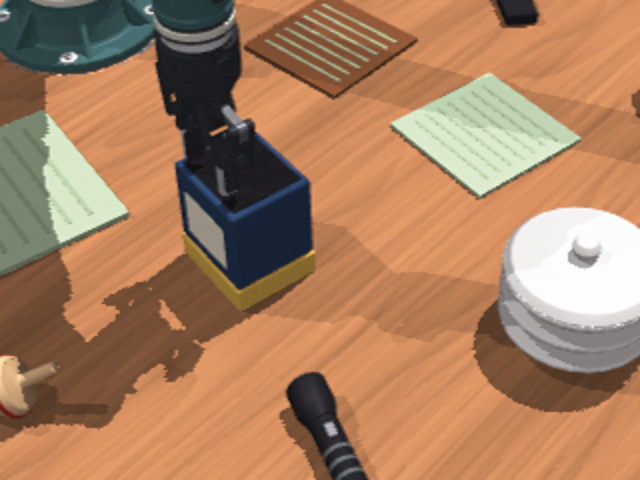

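```bash
python3 - <<'E'
from h import *
C=np.array([.5463,.1705]);a=np.radians(-10.95);X=np.array([np.cos(a),np.sin(a)]);Y=np.array([-X[1],X[0]])
f=lambda u:np.array(u)/2+[150,180]
for z,u in((.13,[(178,165),(235,215),(310,180)]),(0,[(185,247),(245,308),(315,268)])):
    w=ray('scene',f(u),z)[:,:2]; print(z,w.round(3).tolist(),((w-C)@np.c_[X,Y]).round(3).tolist())
c=camera_model('scene')
for h in(.105,.115,.135,.145):
  p=np.array([[*(C+x*X+y*Y),h] for x in(-.034,.034) for y in (-.376,-.365,-.354)])
  print(h,((cv2.projectPoints(p,np.array(c['rvec']),np.array(c['tvec']),np.array(c['mtx']),None)[0].reshape(-1,2)-[150,180])*2).round(0).tolist())
E
```

```text
0.13 [[0.431, -0.197], [0.525, -0.209], [0.546, -0.127]] [[-0.043, -0.383], [0.051, -0.377], [0.056, -0.292]]
0 [[0.417, -0.192], [0.528, -0.21], [0.543, -0.123]] [[-0.058, -0.38], [0.054, -0.377], [0.053, -0.288]]
0.105 [[191.0, 186.0], [200.0, 181.0], [209.0, 176.0], [228.0, 223.0], [237.0, 218.0], [247.0, 213.0]]
0.115 [[190.0, 178.0], [199.0, 174.0], [208.0, 169.0], [227.0, 216.0], [236.0, 211.0], [246.0, 206.0]]
0.135 [[188.0, 163.0], [197.0, 159.0], [207.0, 154.0], [225.0, 201.0], [235.0, 196.0], [245.0, 191.0]]
0.145 [[187.0, 156.0], [197.0, 151.0], [206.0, 147.0], [225.0, 193.0], [234.0, 188.0], [244.0, 183.0]]
```

The tin is still upright and unmoved. In the crop the near finger ends at about (225,190), level with or above its top edge, because partly open jaws reach less far. I'll back off, shut the jaws so they reach further, and push lower.

```bash
python3 -m handwheel '[{"jaw":-0.3,"x":-0.006,"y":-0.03,"z":0,"yaw":0},{"jaw":1,"x":-0.011,"y":-0.06,"z":0,"yaw":0},{"jaw":1,"x":-0.011,"y":-0.06,"z":0,"yaw":0},{"jaw":1,"x":-0.011,"y":-0.06,"z":-0.008,"yaw":0},{"jaw":1,"x":-0.011,"y":-0.06,"z":-0.008,"yaw":0},{"jaw":1,"x":-0.011,"y":-0.06,"z":-0.008,"yaw":0},{"jaw":1,"x":-0.011,"y":-0.06,"z":-0.008,"yaw":0},{"jaw":1,"x":-0.011,"y":-0.06,"z":-0.008,"yaw":0}]' 40
python3 -m handwheel '[{"jaw":1,"x":0.001,"y":0.006,"z":0,"yaw":0},{"jaw":1,"x":0.0025,"y":0.012,"z":0,"yaw":0},{"jaw":1,"x":0.0035,"y":0.018,"z":0,"yaw":0},{"jaw":1,"x":0.005,"y":0.024,"z":0,"yaw":0},{"jaw":1,"x":0.006,"y":0.03,"z":0,"yaw":0},{"jaw":1,"x":0.007,"y":0.036,"z":0,"yaw":0},{"jaw":1,"x":0.008,"y":0.042,"z":0.001,"yaw":0},{"jaw":1,"x":0.0095,"y":0.049,"z":0.003,"yaw":0}]'
python3 - <<'E'
from h import *
cv2.imwrite('pics/s4.png',cv2.resize(grab_frame('scene')[180:420,150:470,::-1],(640,480)));tool()
E
```

```text
time: 8.55
ee_pos: [0.4639, -0.2492, 0.1171]
orientation: [-180.0, -0.0, 79.1]
contact_force: [0.2, -0.6, -0.5]
gripper_width: 0.0004
grip_force: 0.0
time: 9.22
ee_pos: [0.4738, -0.2051, 0.1216]
orientation: [179.7, 0.3, 78.9]
contact_force: [-2.9, -7.7, 9.2]
gripper_width: -0.0
grip_force: 6.3
t 9.27 [ 0.4745 -0.2037  0.122 ] [179.7   0.3  79. ] [-2.  -4.   7.4]
```

View pics/s4.png

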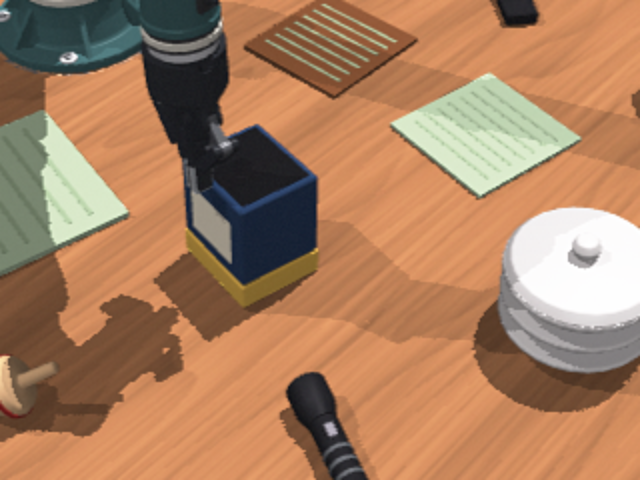

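The jaws are on the near face, just below the top, and the tin is starting to tilt. The force on the tool is partly upward, so I'll follow the tipping arc, rising as I push.

```bash
python3 -m handwheel '[{"jaw":1,"x":0,"y":0,"z":0.005,"yaw":0},{"jaw":1,"x":0.001,"y":0.005,"z":0.009,"yaw":0},{"jaw":1,"x":0.002,"y":0.0105,"z":0.012,"yaw":0},{"jaw":1,"x":0.003,"y":0.016,"z":0.015,"yaw":0},{"jaw":1,"x":0.004,"y":0.0215,"z":0.018,"yaw":0},{"jaw":1,"x":0.005,"y":0.027,"z":0.0205,"yaw":0},{"jaw":1,"x":0.006,"y":0.0325,"z":0.023,"yaw":0},{"jaw":1,"x":0.0075,"y":0.039,"z":0.025,"yaw":0}]'
python3 -m handwheel '[{"jaw":1,"x":0.001,"y":0.006,"z":0.002,"yaw":0},{"jaw":1,"x":0.0025,"y":0.012,"z":0.003,"yaw":0},{"jaw":1,"x":0.0035,"y":0.018,"z":0.004,"yaw":0},{"jaw":1,"x":0.005,"y":0.024,"z":0.005,"yaw":0},{"jaw":1,"x":0.006,"y":0.03,"z":0.006,"yaw":0},{"jaw":1,"x":0.007,"y":0.036,"z":0.006,"yaw":0},{"jaw":1,"x":0.0085,"y":0.043,"z":0.006,"yaw":0},{"jaw":1,"x":0.0095,"y":0.05,"z":0.006,"yaw":0}]'
python3 -m handwheel '[{"jaw":1,"x":0,"y":0,"z":0.03,"yaw":0},{"jaw":1,"x":0,"y":-0.03,"z":0.06,"yaw":0},{"jaw":1,"x":0,"y":-0.06,"z":0.08,"yaw":0},{"jaw":1,"x":0,"y":-0.08,"z":0.08,"yaw":0},{"jaw":1,"x":0,"y":-0.08,"z":0.08,"yaw":0}]'
python3 - <<'E'
from h import *
cv2.imwrite('pics/s5f.png',grab_frame('scene')[...,::-1]);tool()
f=cv2.imread('pics/s5f.png');cv2.imwrite('pics/s5.png',cv2.resize(f[180:420,150:470],(640,480)))
E
```

```text
time: 9.93
ee_pos: [0.4807, -0.1616, 0.1455]
orientation: [-180.0, -0.0, 79.0]
contact_force: [-0.2, -0.3, 0.9]
gripper_width: 0.0004
grip_force: 0.0
time: 10.6
ee_pos: [0.4903, -0.1116, 0.1513]
orientation: [-180.0, 0.0, 79.0]
contact_force: [0.0, -1.1, 0.5]
gripper_width: -0.0003
grip_force: 0.0
time: 11.02
ee_pos: [0.4909, -0.1976, 0.2337]
orientation: [179.7, 0.2, 78.6]
contact_force: [-0.7, -0.6, 0.3]
gripper_width: -0.0005
grip_force: 0.0
t 11.07 [ 0.4902 -0.1945  0.2323] [1.799e+02 1.000e-01 7.880e+01] [-0.4 -0.3 -1.2]
```

View pics/s5.png

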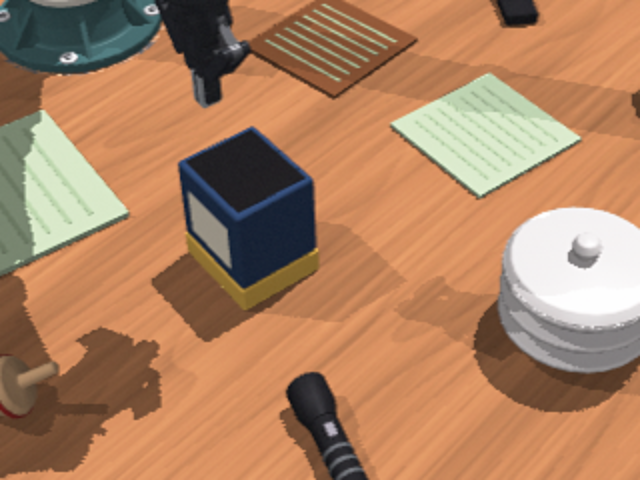

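The jaws slipped over the top edge. The tin is still standing at about the same place, and the jaw tips are at (208,103) in the crop. I'll measure how far the tips actually reach.

```bash
python3 - <<'E'
from h import *
c=camera_model('scene')
for h in(.2,.21,.22,.23,.24,.25):
  p=np.array([[.4902,-.195,h]])
  print(h,((cv2.projectPoints(p,np.array(c['rvec']),np.array(c['tvec']),np.array(c['mtx']),None)[0].reshape(-1,2)-[150,180])*2).round(0).tolist())
C=np.array([.5463,.1705]);a=np.radians(-10.95);X=np.array([np.cos(a),np.sin(a)]);Y=np.array([-X[1],X[0]])
u=np.array([(180,163),(235,217),(314,180)])/2+[150,180];w=ray('scene',u,.13)[:,:2];print(((w-C)@np.c_[X,Y]).round(3))
E
```

```text
0.2 [[214.0, 136.0]]
0.21 [[214.0, 128.0]]
0.22 [[213.0, 120.0]]
0.23 [[212.0, 111.0]]
0.24 [[211.0, 103.0]]
0.25 [[210.0, 94.0]]
[[-0.044 -0.379]
 [ 0.054 -0.378]
 [ 0.058 -0.289]]
```

The tips sit at about TCP level or a little above, so they reach less far than I assumed. I'll set the TCP at about 0.103, which puts the contact near 0.108 high, and push along the arc.

```bash
python3 -m handwheel '[{"jaw":1,"x":-0.012,"y":-0.026,"z":0,"yaw":0},{"jaw":1,"x":-0.0245,"y":-0.052,"z":0,"yaw":0},{"jaw":1,"x":-0.0245,"y":-0.052,"z":-0.04,"yaw":0},{"jaw":1,"x":-0.0245,"y":-0.052,"z":-0.08,"yaw":0},{"jaw":1,"x":-0.0245,"y":-0.052,"z":-0.12,"yaw":0},{"jaw":1,"x":-0.0245,"y":-0.052,"z":-0.129,"yaw":0},{"jaw":1,"x":-0.0245,"y":-0.052,"z":-0.129,"yaw":0},{"jaw":1,"x":-0.0245,"y":-0.052,"z":-0.129,"yaw":0}]'
python3 -m handwheel '[{"jaw":1,"x":0.001,"y":0.006,"z":0,"yaw":0},{"jaw":1,"x":0.0025,"y":0.012,"z":0,"yaw":0},{"jaw":1,"x":0.0035,"y":0.018,"z":0,"yaw":0},{"jaw":1,"x":0.005,"y":0.024,"z":0,"yaw":0},{"jaw":1,"x":0.006,"y":0.03,"z":0,"yaw":0},{"jaw":1,"x":0.007,"y":0.035,"z":0.002,"yaw":0},{"jaw":1,"x":0.008,"y":0.040,"z":0.005,"yaw":0},{"jaw":1,"x":0.009,"y":0.044,"z":0.008,"yaw":0}]'
```

```text
time: 11.73
ee_pos: [0.4658, -0.2438, 0.1025]
orientation: [-179.9, -0.0, 79.0]
contact_force: [0.1, -0.6, 1.2]
gripper_width: -0.0001
grip_force: 0.0
time: 12.4
ee_pos: [0.4748, -0.2008, 0.111]
orientation: [179.9, 0.1, 79.0]
contact_force: [-1.4, -2.7, 2.6]
gripper_width: -0.0002
grip_force: 1.5
```

```bash
python3 -m handwheel '[{"jaw":1,"x":0.001,"y":0.005,"z":0.004,"yaw":0},{"jaw":1,"x":0.002,"y":0.01,"z":0.007,"yaw":0},{"jaw":1,"x":0.003,"y":0.015,"z":0.01,"yaw":0},{"jaw":1,"x":0.004,"y":0.02,"z":0.0125,"yaw":0},{"jaw":1,"x":0.005,"y":0.025,"z":0.015,"yaw":0},{"jaw":1,"x":0.006,"y":0.03,"z":0.017,"yaw":0}]'
python3 - <<'E'
from h import *
cv2.imwrite('pics/s6.png',cv2.resize(grab_frame('scene')[180:420,150:470,::-1],(640,480)));tool()
E
```

```text
time: 12.9
ee_pos: [0.4806, -0.1691, 0.1274]
orientation: [-180.0, -0.0, 79.0]
contact_force: [-0.0, -1.8, -0.3]
gripper_width: 0.0
grip_force: 0.3
t 12.95 [ 0.481  -0.1679  0.1274] [-1.799e+02 -1.000e-01  7.910e+01] [-0.7 -0.1 -0.1]
```

View pics/s6.png

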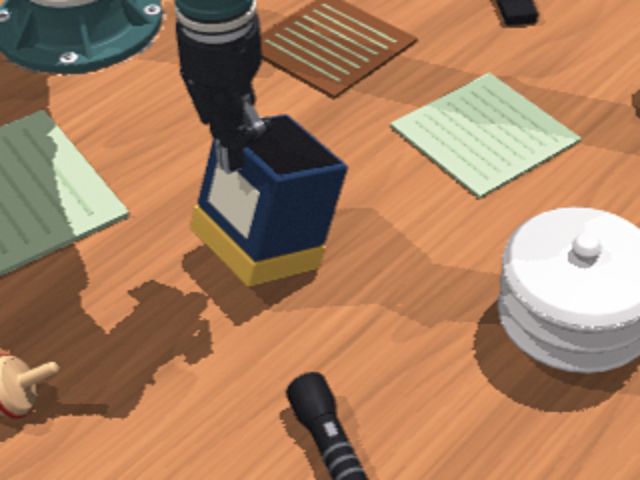

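The tin is tipping, at about 20°, with the jaws still on its near face. I'll keep following it past the balance point.

```bash
python3 -m handwheel '[{"jaw":1,"x":0.001,"y":0.006,"z":0.002,"yaw":0},{"jaw":1,"x":0.0025,"y":0.012,"z":0.0035,"yaw":0},{"jaw":1,"x":0.0035,"y":0.018,"z":0.005,"yaw":0},{"jaw":1,"x":0.0045,"y":0.024,"z":0.006,"yaw":0},{"jaw":1,"x":0.006,"y":0.03,"z":0.007,"yaw":0},{"jaw":1,"x":0.007,"y":0.036,"z":0.008,"yaw":0},{"jaw":1,"x":0.008,"y":0.042,"z":0.008,"yaw":0},{"jaw":1,"x":0.0095,"y":0.048,"z":0.008,"yaw":0}]'
python3 -m handwheel '[{"jaw":1,"x":0.0015,"y":0.006,"z":0,"yaw":0},{"jaw":1,"x":0.0025,"y":0.012,"z":0,"yaw":0},{"jaw":1,"x":0.0035,"y":0.018,"z":0,"yaw":0},{"jaw":1,"x":0.0035,"y":0.018,"z":0,"yaw":0},{"jaw":1,"x":0.0035,"y":0.018,"z":0,"yaw":0},{"jaw":1,"x":-0.003,"y":-0.02,"z":0,"yaw":0},{"jaw":1,"x":-0.01,"y":-0.06,"z":0.02,"yaw":0},{"jaw":1,"x":-0.018,"y":-0.1,"z":0.04,"yaw":0}]'
python3 -m handwheel '[{"jaw":1,"x":-0.005,"y":-0.03,"z":0,"yaw":0},{"jaw":1,"x":-0.01,"y":-0.05,"z":0,"yaw":0},{"jaw":1,"x":-0.01,"y":-0.05,"z":0,"yaw":0}]'
python3 - <<'E'
from h import *
cv2.imwrite('pics/s7.png',grab_frame('scene')[...,::-1]);cv2.imwrite('pics/t7.png',grab_frame('top')[...,::-1]);tool()
for n in 's7','t7':
    f=cv2.imread(f'pics/{n}.png').astype(int);b,g,r=f[...,0],f[...,1],f[...,2]
    for nm,m in(('yellow',(r>120)&(g>100)&(b<60)),('navy',(b>r+15)&(b>g+10))):
        m=m.astype(np.uint8);x0,x1,y0,y1=(180,420,200,380) if n=='s7' else (270,420,170,270);k=np.zeros_like(m);k[y0:y1,x0:x1]=m[y0:y1,x0:x1]
        c=cv2.findContours(k,0,1)[0]
        if c:c=max(c,key=cv2.contourArea);print(n,nm,cv2.contourArea(c),cv2.boundingRect(c),cv2.approxPolyDP(c,3,True).reshape(-1,2).tolist())
E
```

```text
time: 13.62
ee_pos: [0.4902, -0.1213, 0.1353]
orientation: [-180.0, -0.0, 79.0]
contact_force: [-0.2, 0.1, 0.4]
gripper_width: 0.0
grip_force: 0.0
time: 14.28
ee_pos: [0.4726, -0.2165, 0.1718]
orientation: [-179.9, 0.0, 79.1]
contact_force: [1.4, -0.6, 0.1]
gripper_width: 0.0001
grip_force: 0.0
time: 14.53
ee_pos: [0.4617, -0.2725, 0.1735]
orientation: [179.8, 0.3, 78.5]
contact_force: [0.4, 0.2, 0.3]
gripper_width: -0.0001
grip_force: 0.0
t 14.63 [ 0.4627 -0.2669  0.1721] [-180.     0.    78.8] [-0.1  1.1 -1.2]
s7 yellow 1091.5 (282, 254, 41, 58) [[282, 254], [284, 284], [313, 311], [322, 305], [321, 277], [309, 279]]
s7 navy 2420.5 (294, 230, 66, 74) [[329, 230], [294, 247], [324, 274], [324, 303], [357, 284], [359, 254]]
t7 yellow 438.5 (343, 210, 18, 44) [[356, 210], [349, 212], [345, 252], [354, 252], [360, 214]]
t7 navy 1502.5 (305, 205, 44, 46) [[311, 205], [305, 244], [341, 250], [348, 211]]
```

```bash
cat >> h.py <<'E'
C=np.array([.5463,.1705]);_a=np.radians(-10.95);X=np.array([np.cos(_a),np.sin(_a)]);Y=np.array([-X[1],X[0]])
def cf(w): return ((np.atleast_2d(w)[:,:2]-C)@np.c_[X,Y]).round(3).tolist()
E
python3 - <<'E'
from h import *
print(cf(ray('scene',[(284,284),(313,311)],0)),cf(ray('scene',[(282,254),(359,254),(329,230)],.096)),cf(ray('scene',[(357,284)],0)))
print(cf(ray('top',[(311,205),(305,244),(341,250),(348,211)],.096)))
E
```

```text
[[-0.052, -0.276], [0.053, -0.274]] [[-0.045, -0.28], [0.055, -0.152], [-0.047, -0.153]] [[0.047, -0.148]]
[[0.048, -0.148], [-0.052, -0.151], [-0.051, -0.243], [0.049, -0.243]]
```

The tin now lies flat and square in the coaster frame, at X≈0 and Y from -0.277 to -0.149. The coaster's edge is at Y -0.080. Next I'll lower the shut jaws and slide the tin until the edge stops it.

```bash
python3 -m handwheel '[{"jaw":1,"x":0,"y":0,"z":-0.04,"yaw":0},{"jaw":1,"x":0,"y":0,"z":-0.08,"yaw":0},{"jaw":1,"x":0,"y":0,"z":-0.117,"yaw":0},{"jaw":1,"x":0.0055,"y":0.03,"z":-0.117,"yaw":0},{"jaw":1,"x":0.0115,"y":0.06,"z":-0.117,"yaw":0},{"jaw":1,"x":0.0175,"y":0.09,"z":-0.117,"yaw":0},{"jaw":1,"x":0.023,"y":0.12,"z":-0.117,"yaw":0},{"jaw":1,"x":0.0275,"y":0.142,"z":-0.117,"yaw":0}]'
python3 -m handwheel '[{"jaw":1,"x":0.0015,"y":0.008,"z":0,"yaw":0},{"jaw":1,"x":0.003,"y":0.016,"z":0,"yaw":0},{"jaw":1,"x":0.0045,"y":0.024,"z":0,"yaw":0},{"jaw":1,"x":0.006,"y":0.032,"z":0,"yaw":0},{"jaw":1,"x":0.0075,"y":0.04,"z":0,"yaw":0},{"jaw":1,"x":0.0095,"y":0.048,"z":0,"yaw":0},{"jaw":1,"x":0.011,"y":0.056,"z":0,"yaw":0},{"jaw":1,"x":0.0125,"y":0.064,"z":0,"yaw":0}]'
python3 -m handwheel '[{"jaw":1,"x":0.001,"y":0.004,"z":0,"yaw":0},{"jaw":1,"x":0.0015,"y":0.008,"z":0,"yaw":0},{"jaw":1,"x":0.002,"y":0.01,"z":0,"yaw":0},{"jaw":1,"x":0.002,"y":0.01,"z":0,"yaw":0}]'
```

```text
time: 15.3
ee_pos: [0.4908, -0.1188, 0.0542]
orientation: [-179.8, -0.1, 79.3]
contact_force: [0.6, -0.0, -0.1]
gripper_width: 0.0
grip_force: 0.0
time: 15.97
ee_pos: [0.5036, -0.0595, 0.0551]
orientation: [180.0, 0.0, 79.0]
contact_force: [0.1, -1.6, -1.9]
gripper_width: 0.0001
grip_force: 0.9
time: 16.3
ee_pos: [0.5056, -0.049, 0.0551]
orientation: [-180.0, -0.0, 79.0]
contact_force: [0.2, 0.0, -0.5]
gripper_width: -0.0001
grip_force: 0.0
```

```bash
cat > m.py <<'E'
from h import *
def look(tag):
    tool()
    for n,(x0,x1,y0,y1) in(('scene',(200,470,150,360)),('top',(190,400,170,280))):
        f=grab_frame(n)[...,::-1];cv2.imwrite(f'pics/{tag}_{n}.png',f);f=f.astype(int);b,g,r=f[...,0],f[...,1],f[...,2]
        for nm,m in(('yellow',(r>120)&(g>100)&(b<60)),('navy',(b>r+15)&(b>g+10))):
            k=np.zeros(m.shape,np.uint8);k[y0:y1,x0:x1]=m[y0:y1,x0:x1]
            c=cv2.findContours(k,0,1)[0]
            if c:c=max(c,key=cv2.contourArea);print(n,nm,cv2.contourArea(c),cv2.approxPolyDP(c,3,True).reshape(-1,2).tolist())
E
python3 -c "from m import *;look('a8');print(cf(manip.read_state()['ee_pos']))"
```

```text
t 16.3 [ 0.5056 -0.049   0.0551] [-180.   -0.   79.] [ 0.2  0.  -0.5]
scene yellow 493.5 [[307, 248], [308, 272], [336, 298], [345, 294], [346, 263], [340, 268], [333, 264], [337, 277], [332, 271], [330, 284], [323, 284], [312, 271]]
scene navy 1548.0 [[353, 220], [330, 230], [333, 233], [348, 226], [369, 242], [350, 253], [340, 246], [336, 249], [349, 263], [348, 291], [380, 272], [382, 243]]
top yellow 3.0 [[350, 195], [367, 195]]
top navy 395.0 [[282, 228], [292, 225], [296, 206], [316, 209], [320, 205], [287, 199]]
[[0.002, -0.224]]
```

```bash
python3 - <<'E'
from h import *
print(cf(ray('scene',[(308,272),(336,298),(380,272)],0)),cf(ray('scene',[(307,248),(382,243),(353,220)],.096)))
E
python3 -m handwheel '[{"jaw":1,"x":0.001,"y":0.003,"z":0,"yaw":0},{"jaw":1,"x":0.001,"y":0.006,"z":0,"yaw":0},{"jaw":1,"x":0.0015,"y":0.008,"z":0,"yaw":0},{"jaw":1,"x":0.0015,"y":0.008,"z":0,"yaw":0}]'
```

```text
[[-0.051, -0.211], [0.053, -0.212], [0.049, -0.083]] [[-0.028, -0.227], [0.058, -0.091], [-0.042, -0.089]]
time: 16.73
ee_pos: [0.5063, -0.0466, 0.0557]
orientation: [179.8, 0.4, 78.8]
contact_force: [-3.4, -8.5, 3.7]
gripper_width: 0.0
grip_force: 4.6
```

```bash
python3 -m handwheel '[{"jaw":1,"x":0,"y":0.002,"z":0.005,"yaw":0},{"jaw":1,"x":0.001,"y":0.004,"z":0.01,"yaw":0},{"jaw":1,"x":0.001,"y":0.006,"z":0.0145,"yaw":0},{"jaw":1,"x":0.0015,"y":0.009,"z":0.019,"yaw":0},{"jaw":1,"x":0.002,"y":0.0115,"z":0.0235,"yaw":0},{"jaw":1,"x":0.0025,"y":0.014,"z":0.028,"yaw":0}]'
python3 -c "from m import *;look('a9');print(cf(manip.read_state()['ee_pos']))"
```

```text
time: 17.23
ee_pos: [0.5096, -0.0284, 0.0836]
orientation: [180.0, 0.0, 78.9]
contact_force: [-0.3, -3.0, 0.5]
gripper_width: 0.0002
grip_force: 1.4
t 17.23 [ 0.5096 -0.0284  0.0836] [180.    0.   78.9] [-0.3 -3.   0.5]
scene yellow 758.5 [[315, 232], [310, 262], [338, 287], [346, 285], [355, 250], [350, 254], [333, 242], [336, 253], [341, 255], [336, 269], [325, 272], [316, 260]]
scene navy 1392.5 [[359, 216], [339, 221], [340, 224], [357, 220], [377, 237], [357, 242], [346, 233], [343, 235], [358, 248], [350, 283], [381, 271], [389, 238]]
top yellow 25.0 [[379, 194], [343, 195]]
top navy 420.0 [[309, 202], [278, 198], [271, 236], [282, 226], [286, 204], [306, 207]]
[[0.002, -0.202]]
```

```bash
python3 -m handwheel '[{"jaw":1,"x":0.0005,"y":0.003,"z":0.005,"yaw":0},{"jaw":1,"x":0.001,"y":0.0065,"z":0.01,"yaw":0},{"jaw":1,"x":0.002,"y":0.01,"z":0.0145,"yaw":0},{"jaw":1,"x":0.0025,"y":0.014,"z":0.0185,"yaw":0},{"jaw":1,"x":0.0035,"y":0.018,"z":0.0225,"yaw":0},{"jaw":1,"x":0.0045,"y":0.023,"z":0.0265,"yaw":0},{"jaw":1,"x":0.0055,"y":0.0285,"z":0.03,"yaw":0}]'
python3 -c "from m import *;look('a10');print(cf(manip.read_state()['ee_pos']))"
```

```text
time: 17.92
ee_pos: [0.5149, 0.0014, 0.1135]
orientation: [-180.0, -0.0, 79.0]
contact_force: [0.4, -1.9, 1.6]
gripper_width: -0.0001
grip_force: 1.2
t 17.92 [0.5149 0.0014 0.1135] [-180.   -0.   79.] [ 0.4 -1.9  1.6]
scene yellow 388.5 [[343, 226], [347, 239], [356, 245], [341, 273], [351, 274], [366, 239]]
scene navy 1150.0 [[358, 215], [386, 233], [368, 233], [351, 220], [370, 237], [353, 273], [380, 272], [396, 237], [369, 217]]
top yellow 47.0 [[383, 193], [336, 195]]
top navy 290.0 [[292, 199], [270, 197], [264, 232], [272, 224], [276, 203], [289, 204]]
[[0.002, -0.172]]
```

```bash
python3 -m handwheel '[{"jaw":1,"x":0.001,"y":0.0055,"z":0.004,"yaw":0},{"jaw":1,"x":0.002,"y":0.011,"z":0.0075,"yaw":0},{"jaw":1,"x":0.003,"y":0.0165,"z":0.011,"yaw":0},{"jaw":1,"x":0.0045,"y":0.0225,"z":0.014,"yaw":0},{"jaw":1,"x":0.0055,"y":0.0285,"z":0.017,"yaw":0},{"jaw":1,"x":0.0065,"y":0.034,"z":0.0195,"yaw":0}]'
python3 -c "
from m import *;look('a11');print(cf(manip.read_state()['ee_pos']))
c=camera_model('scene')
for t in(40,45,50,55):
  q=np.radians(t);w=C+.055*X+Y*(-.08-.13*np.cos(q)-.006*np.sin(q));print(t,cv2.projectPoints(np.array([[*w,.006+.13*np.sin(q)-.006*np.cos(q)]]),np.array(c['rvec']),np.array(c['tvec']),np.array(c['mtx']),None)[0].ravel())"
```

```text
time: 18.52
ee_pos: [0.5218, 0.0359, 0.1329]
orientation: [180.0, -0.0, 79.0]
contact_force: [-0.1, -0.8, 0.2]
gripper_width: -0.0003
grip_force: 0.3
t 18.52 [0.5218 0.0359 0.1329] [180.  -0.  79.] [-0.1 -0.8  0.2]
scene yellow 221.5 [[378, 228], [372, 228], [351, 263], [356, 264]]
scene navy 965.0 [[380, 227], [358, 264], [378, 272], [401, 240]]
top yellow 92.0 [[305, 235], [303, 242], [315, 245], [314, 237]]
top navy 83.5 [[272, 196], [264, 196], [261, 215]]
[[0.002, -0.136]]
40 [347.44657551 263.97296465]
45 [350.21362747 259.43564408]
50 [353.25607003 254.97971027]
55 [356.54618275 250.64747493]
```

```bash
python3 -m handwheel '[{"jaw":1,"x":0.001,"y":0.0055,"z":0.002,"yaw":0},{"jaw":1,"x":0.002,"y":0.011,"z":0.004,"yaw":0},{"jaw":1,"x":0.003,"y":0.0165,"z":0.006,"yaw":0},{"jaw":1,"x":0.0045,"y":0.022,"z":0.007,"yaw":0},{"jaw":1,"x":0.0055,"y":0.028,"z":0.008,"yaw":0},{"jaw":1,"x":0.0065,"y":0.034,"z":0.009,"yaw":0},{"jaw":1,"x":0.008,"y":0.04,"z":0.01,"yaw":0},{"jaw":1,"x":0.009,"y":0.046,"z":0.01,"yaw":0}]'
python3 -m handwheel '[{"jaw":1,"x":0,"y":0,"z":0,"yaw":0},{"jaw":1,"x":0,"y":0,"z":0,"yaw":0},{"jaw":1,"x":0,"y":0,"z":0,"yaw":0}]'
python3 -c "
from m import *;look('a12');print(cf(manip.read_state()['ee_pos']))"
```

```text
time: 19.28
ee_pos: [0.5308, 0.0816, 0.1427]
orientation: [180.0, -0.0, 79.0]
contact_force: [-1.0, 0.7, 0.0]
gripper_width: 0.0002
grip_force: 0.0
time: 19.53
ee_pos: [0.5303, 0.0805, 0.1425]
orientation: [-180.0, 0.0, 79.0]
contact_force: [-0.4, 0.3, -0.1]
gripper_width: 0.0002
grip_force: 0.0
t 19.53 [0.5303 0.0805 0.1425] [-180.    0.   79.] [-0.4  0.3 -0.1]
scene yellow 202.5 [[400, 214], [375, 237], [367, 240], [361, 235], [370, 247], [401, 221]]
scene navy 1352.0 [[407, 248], [401, 224], [371, 248], [341, 226], [350, 249], [378, 272]]
top yellow 83.5 [[292, 223], [286, 227], [284, 239], [290, 240]]
[[0.001, -0.092]]
```

```bash
python3 -m handwheel '[{"jaw":1,"x":-0.005,"y":-0.026,"z":0,"yaw":0},{"jaw":1,"x":-0.011,"y":-0.058,"z":0,"yaw":0},{"jaw":1,"x":-0.011,"y":-0.058,"z":0,"yaw":0}]'
python3 -c "
from m import *;look('a13');print(cf(manip.read_state()['ee_pos']))
print(cf(ray('scene',[(378,272),(407,248)],.006)))
f=cv2.imread('pics/a13_scene.png')[130:310,270:510];g=cv2.imread('pics/a13_top.png')[170:270,200:400]
cv2.imwrite('pics/c13.png',np.hstack([cv2.resize(f,(480,360)),cv2.copyMakeBorder(cv2.resize(g,(300,150)),0,210,0,0,0)]))"
```

```text
time: 19.88
ee_pos: [0.5179, 0.0156, 0.1433]
orientation: [179.9, 0.2, 78.5]
contact_force: [-0.3, -0.9, 0.2]
gripper_width: -0.0004
grip_force: 0.0
t 19.88 [0.5179 0.0156 0.1433] [179.9   0.2  78.5] [-0.3 -0.9  0.2]
scene yellow 180.0 [[414, 215], [382, 228], [382, 237], [413, 222]]
scene navy 1852.5 [[351, 216], [350, 247], [380, 271], [408, 255], [412, 224], [382, 239]]
top yellow 523.0 [[283, 195], [252, 190], [244, 232], [255, 234], [260, 229], [252, 218], [253, 207], [259, 201], [270, 199], [278, 204]]
[[0.002, -0.152]]
[[0.051, -0.091], [0.031, 0.017]]
```

```bash
python3 -c "
from m import *;
print(cf(ray('scene',[(350,247),(380,271),(408,255)],.006)),cf(ray('scene',[(382,228),(414,215)],.136)))
look('a14')
f=cv2.imread('pics/a14_top.png').astype(int);r=f[...,2];g=f[...,1];b=f[...,0]
m=((r>110)&(g>90)&(b<80)).astype(np.uint8);m[:, :220]=0;m[:,330:]=0;m[:170]=0;m[270:]=0
print(cv2.minAreaRect(np.float32(np.array(cf(ray('top',cv2.findNonZero(m).reshape(-1,2),.136)))*1000)))"
```

```text
[[-0.055, -0.086], [0.051, -0.085], [0.05, 0.002]] [[0.055, -0.091], [0.064, -0.007]]
t 19.98 [0.519  0.0207 0.1428] [180.    0.   78.7] [ 0.2 -0.4  0.5]
scene yellow 187.0 [[414, 214], [391, 225], [392, 228], [379, 227], [380, 237], [412, 222]]
scene navy 1825.5 [[351, 217], [350, 247], [378, 271], [408, 255], [411, 224], [380, 239]]
top yellow 497.5 [[280, 194], [251, 190], [244, 232], [254, 234], [259, 228], [252, 220], [253, 206], [262, 199], [277, 203]]
((-5.605278015136719, -65.95564270019531), (243.015380859375, 271.3467102050781), 9.987421989440918)
```

```bash
python3 -m handwheel '[{"jaw":1,"x":0,"y":0,"z":-0.04,"yaw":0},{"jaw":1,"x":0,"y":0,"z":-0.08,"yaw":0},{"jaw":1,"x":0,"y":0,"z":-0.105,"yaw":0},{"jaw":1,"x":0.0025,"y":0.013,"z":-0.105,"yaw":0},{"jaw":1,"x":0.005,"y":0.026,"z":-0.105,"yaw":0},{"jaw":1,"x":0.0075,"y":0.038,"z":-0.105,"yaw":0},{"jaw":1,"x":0.009,"y":0.046,"z":-0.105,"yaw":0},{"jaw":1,"x":0.01,"y":0.05,"z":-0.105,"yaw":0}]'
python3 -m handwheel '[{"jaw":1,"x":0.001,"y":0.005,"z":0,"yaw":0},{"jaw":1,"x":0.002,"y":0.01,"z":0,"yaw":0},{"jaw":1,"x":0.003,"y":0.015,"z":0,"yaw":0},{"jaw":1,"x":0.004,"y":0.02,"z":0,"yaw":0},{"jaw":1,"x":0.005,"y":0.025,"z":0,"yaw":0},{"jaw":1,"x":0.006,"y":0.03,"z":0,"yaw":0},{"jaw":1,"x":0.007,"y":0.035,"z":0,"yaw":0},{"jaw":1,"x":0.0078,"y":0.04,"z":0,"yaw":0}]'
python3 -m handwheel '[{"jaw":1,"x":0,"y":0,"z":0,"yaw":0},{"jaw":1,"x":-0.006,"y":-0.03,"z":0,"yaw":0},{"jaw":1,"x":-0.012,"y":-0.06,"z":0,"yaw":0},{"jaw":1,"x":-0.018,"y":-0.09,"z":0.03,"yaw":0},{"jaw":1,"x":-0.025,"y":-0.13,"z":0.06,"yaw":0},{"jaw":1,"x":-0.03,"y":-0.16,"z":0.08,"yaw":0},{"jaw":1,"x":-0.035,"y":-0.19,"z":0.08,"yaw":0},{"jaw":1,"x":-0.035,"y":-0.19,"z":0.08,"yaw":0}]'
python3 -c "
from m import *;look('a15')
f=cv2.imread('pics/a15_scene.png')[130:310,270:510];g=cv2.imread('pics/a15_top.png')[170:270,200:320]
cv2.imwrite('pics/c15.png',np.hstack([cv2.resize(f,(480,360)),cv2.copyMakeBorder(cv2.resize(g,(310,258)),0,102,0,0,0)]))"
```

```text
time: 20.75
ee_pos: [0.53, 0.074, 0.0377]
orientation: [179.9, 0.0, 79.1]
contact_force: [-0.6, -2.7, 2.1]
gripper_width: 0.0
grip_force: 0.0
time: 21.42
ee_pos: [0.5374, 0.1131, 0.0376]
orientation: [180.0, 0.0, 79.0]
contact_force: [-1.4, -3.8, 1.8]
gripper_width: 0.0001
grip_force: 0.0
time: 22.08
ee_pos: [0.5026, -0.0844, 0.1201]
orientation: [179.7, 0.1, 78.4]
contact_force: [-0.1, 0.1, 0.5]
gripper_width: -0.0002
grip_force: 0.0
t 22.08 [ 0.5026 -0.0844  0.1201] [1.797e+02 1.000e-01 7.840e+01] [-0.1  0.1  0.5]
scene yellow 432.5 [[368, 198], [367, 206], [399, 229], [430, 211], [430, 207], [401, 223]]
scene navy 1803.0 [[369, 209], [367, 239], [394, 261], [424, 246], [428, 216], [398, 230]]
top yellow 1609.5 [[231, 186], [223, 228], [259, 235], [268, 193]]
```

View pics/c15.png

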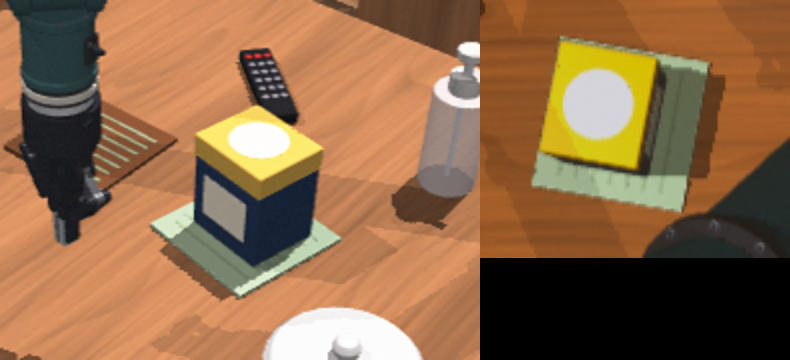

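The tin stands upright on the coaster with the yellow lid up, square to it, and the gripper is clear of it. I'll compute the centre offset.

```bash
python3 -c "
from m import *
w=np.array(cf(ray('top',[(231,186),(223,228),(259,235),(268,193)],.136)));print(w.tolist(),w.mean(0))
print(cf(ray('scene',[(367,239),(394,261),(424,246)],.006)))"
```

```text
[[0.055, 0.054], [-0.051, 0.054], [-0.052, -0.037], [0.054, -0.04]] [0.0015  0.00775]
[[-0.053, -0.035], [0.046, -0.037], [0.05, 0.054]]
```

```bash
python3 -c "
from rig import workorder;print(workorder.hand_in())"
```

```text
the job is handed in; nothing more can be done
None
```

The job is handed in, with no verdict returned: by my measurements the tin stands upright on the sage-green coaster, yellow lid up, about 10 mm from its middle and squarely in line with it, after being tipped onto its side on the bare table and then over the coaster's edge.

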